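# Park the soap dispenser and tidy the laundromat counter

### The arm

A 6-joint arm with a two-finger parallel gripper is mounted at the origin on the work surface. World frame = base frame: x ahead of the robot, y to its left, z up, the work surface at z = 0. Lengths are in m, angles in degrees, forces in N, time in s.
With the tool pointing down it reaches from about 0.325 to 0.775 m from the base axis. Payload 5.5 kg.
Tool frame: the origin (TCP) lies at the centre of the arm's flange, where the gripper is bolted on; the fingertips stand 182 mm ahead of it and the grasp point (between the pads) lies 163 mm ahead of it; z points along the fingers, y is the direction in which the jaws open and shut (so a half turn about z gives the same grasp; the last joint's range is limited). The gripper opens to 88 mm and grips with 3 to 60 N. Pads are 20 mm wide; open, the fingers measure 115 mm over their backs; the gripper's body (75 mm by 178 mm) begins 61 mm behind the grasp point.
Start: joints at [70.09, 5.22, 70.514, -0, 104.267, -3.249], TCP at [0.172, 0.575, 0.405] pointing down, gripper open.
Joint ranges: [-164.24, 164.24], [-49.07, 125.15], [9.68, 141.18], [-86.29, 266.29], [3.28, 154.24], [-151.56, 151.56]. Speed limits (degrees/s): [147.25, 147.25, 172.46, 180, 180, 180].

### API

Orientations are given as [roll, pitch, yaw] about the fixed x, y, z axes, in that order (R = Rz(yaw) Ry(pitch) Rx(roll)).
In Python, from station import r gives the robot as it stands. The module is installed in compiled form; this text tells all that it offers. Calls block until the motion is done:
- r.reach(position, orientation): joint-space move of the TCP to a pose.
- r.servo_line(position, rotation=None, speed=0.15): straight line of the TCP; rotation=None keeps the orientation; speed is the mean speed in m/s.
- r.move_joints(angles): joint-space move.
- r.let_go() and r.grab(squeeze=None): open the fingers fully, or close them until they stop; squeeze is the grip in N (None keeps the last).
- r.wait(seconds).
- r.inverse_kinematics(position, orientation): joint angles nearest the present ones, or None.
- r.sense(): the state.
- r.snapshot(name): name is "side" or "top"; returns a dict with "frame" (384x512x3 uint8, red, green, blue), "fx", "fy", "cx", "cy" (pixels), "R" (3x3) and "t" (3): a world point X has camera coordinates R X + t. Camera axes: x right, y down, z forward; pixel columns grow to the right and rows downward; lengths in m; the calibration is good to about 2 mm. A picture is of the moment at which its call begins. There is no depth.
A pose or a line that the arm cannot do raises r.IKError and nothing moves.
- r.hand_in(): hands the job in, once; it reports no verdict.
The state is a dict: "clock": time; "joints": joint angles; "joint_vel": joint speeds; "joint_torque": joint torques, N m; "tcp_pos": TCP position; "orientation": TCP orientation; "contact_force": force on the tool from outside, world axes, zero at the start; "torque": the same for the moment, N m; "opening": finger opening in m.
Only numpy, scipy, OpenCV 4.12 (cv2) and the standard library are available. Lean on these libraries where they do the work, as an engineer would, in place of code of your own. Each camera call takes 0.05 s, during which the arm holds its last target. There are 200 camera calls.

### The job

Close down the laundromat's soap counter. First creep the heavy soap dispenser away from you until it stands centred and square in its yellow parking mark, pushing near its corners in turn so that it never swings far out of square; keep it flat on the counter and do not push on the delicate tap panel. Only then hang each measuring pail by its handle on the hook of its own colour; at any time, pull every stirring stick out of its holder and leave it with its foot down in the green wash tub. The bottle, carton and coin bowl stay where they are.

Things in the scene. Friction and masses are not known exactly. Their poses are not given: they have to be found in the camera images.
- dispenser: heavy squat steel soap dispenser, 1.7 kg, loose; slides at 7 to 14 N. Body 120 (x) x 230 (y) x 100 mm high, filler caps 10 mm more mid-top. Black rubber buffers wrap its 4 corners: |y| 75 to 121 mm, 15 to 57 mm above the counter, outer faces at x = +-66, y = +-121 mm. Tap front is the -x face, towards the robot; forward is +x. Origin: centre of the underside, z up.
- tap_panel: white panel with two taps in the middle of the dispenser's front face, part of it: 100 mm wide (y = +-50 mm), 22 to 66 mm above the counter, 22 mm proud of the steel face (taps 14 mm more). Delicate: must not be pushed. Origin: on the front face, 60 mm to -x of the dispenser's origin, at counter height.
- mark: parking mark: outline of flat yellow tape on the counter, inside 152 (x) x 262 mm (y), nothing to bump into. Origin: its centre at counter height; its +x axis points away from the robot. Parked, the dispenser's origin and x axis coincide with the mark's.
- holder: fixed grey upright holder, 50 (x) x 140 (y) x 85 mm high, walls 5 mm, with three open-topped 40 x 40 mm compartments in a row along its y axis, centres at y = -45, 0, 45 mm, floor 5 mm above the counter. Origin: centre of the underside, z up.
- tub: fixed open green wash tub, 160 (x) x 200 (y) x 80 mm high outside, walls and floor 5 mm. Origin: centre of the underside, z up.
- stick1: wooden stirring stick 190 mm long, about 80 g: round shaft 18 mm thick with a red band at the top end, and at the lower end a round foot 34 mm across and 24 mm tall (tapering to the shaft by 30 mm). Stands in a compartment of the holder, foot down. Origin: centre of the foot's underside, z along the shaft to the top. May be absent.
- stick2: wooden stirring stick 190 mm long, about 80 g: round shaft 18 mm thick with a red band at the top end, and at the lower end a round foot 34 mm across and 24 mm tall (tapering to the shaft by 30 mm). Stands in a compartment of the holder, foot down. Origin: centre of the foot's underside, z along the shaft to the top. May be absent.
- stick3: wooden stirring stick 190 mm long, about 80 g: round shaft 18 mm thick with a red band at the top end, and at the lower end a round foot 34 mm across and 24 mm tall (tapering to the shaft by 30 mm). Stands in a compartment of the holder, foot down. Origin: centre of the foot's underside, z along the shaft to the top. May be absent.
- pail_orange: orange plastic measuring pail, 72 mm across the rim, 75 mm high, 140 g, standing. A stiff steel bail (overhead handle, does not fold) has uprights at y = +-50 mm and a straight level top bar, 10 x 10 mm square, 106 mm long along the pail's y axis, centre line 145 mm above the foot. Origin: centre of the underside; z up. May be absent.
- pail_orange_bar (a point): middle of the top bar of the orange pail's bail, on the bar's centre line, 145 mm above the pail's foot; axes as the pail.
- hook_orange: fixed orange hook stand: disc base 80 mm across, 12 mm high; post 14 mm thick, 306 mm high with a ball on top; an 8 mm steel rod hook leaves the post at 272 mm along the stand's own -x axis (roughly to the robot), dips to a valley 55 mm out, then rises to an upturned end 92 mm out, its top 294 mm above the counter. Origin: centre of the base underside, z up.
- hook_orange_seat (a point): top of the rod at the valley of the orange stand's hook, 266 mm above the counter, 55 mm from the post; axes as the stand. A hung bar's centre line comes to rest about 5 mm above it.
- pail_blue: blue plastic measuring pail, 72 mm across the rim, 75 mm high, 140 g, standing. A stiff steel bail (overhead handle, does not fold) has uprights at y = +-50 mm and a straight level top bar, 10 x 10 mm square, 106 mm long along the pail's y axis, centre line 145 mm above the foot. Origin: centre of the underside; z up. May be absent.
- pail_blue_bar (a point): middle of the top bar of the blue pail's bail, on the bar's centre line, 145 mm above the pail's foot; axes as the pail.
- hook_blue: fixed blue hook stand: disc base 80 mm across, 12 mm high; post 14 mm thick, 306 mm high with a ball on top; an 8 mm steel rod hook leaves the post at 272 mm along the stand's own -x axis (roughly to the robot), dips to a valley 55 mm out, then rises to an upturned end 92 mm out, its top 294 mm above the counter. Origin: centre of the base underside, z up.
- hook_blue_seat (a point): top of the rod at the valley of the blue stand's hook, 266 mm above the counter, 55 mm from the post; axes as the stand. A hung bar's centre line comes to rest about 5 mm above it.
- bottle: bystander: orange detergent bottle, 66 mm across, 170 mm high, loose. Origin: centre of the underside.
- carton: bystander: brown carton 50 x 70 x 90 mm high, loose. Origin: centre of the underside.
- dish: bystander: white bowl for coins, 100 mm across, 40 mm high, loose. Origin: centre of the underside.
Not all that is in view belongs to the job. Leave any turquoise look-alike of the stick1 alone.

How it is judged (in metres and radians):
On the way, in this order (a step that is already met when the one before it is completed fails the run):
1. the dispenser stands centred and square in the parking mark (x of dispenser in the frame of mark between -0.02 and 0.02 m and y of dispenser in the frame of mark between -0.02 and 0.02 m and angle between the x axis of dispenser and the x axis of mark, either way round below 0.12 rad and linear speed of dispenser below 0.02 m/s), for 0.3 s.
2. each pail present hangs on the hook of its colour (distance between pail_orange_bar and hook_orange_seat below 0.025 m and height (world z) of each of pail_orange, pail_blue above 0.09 m and angle between each of pail_orange, pail_blue's own z axis and vertical below 0.35 rad and contact force between each of pail_orange, pail_blue and the fingers below 0.1 N and linear speed of each of pail_orange, pail_blue below 0.08 m/s and distance between pail_blue_bar and hook_blue_seat below 0.025 m), for 0.3 s.
At the end, for the whole second after the job is handed in: Dispenser within 20 mm of the mark's centre along each mark axis and 0.12 rad of square; each pail hangs on its colour's hook (bar middle within 25 mm of the seat, tilt under 0.35 rad, foot over 90 mm up); each stick's foot in the tub, below 50 mm; all released and at rest (all of step 1 and all of step 2 and x of stick1 in the frame of tub between -0.078 and 0.078 m and y of stick1 in the frame of tub between -0.098 and 0.098 m and z of each of stick1, stick2, stick3 in the frame of tub below 0.05 m and contact force between each of stick1, stick2, stick3 and the fingers below 0.1 N and linear speed of each of stick1, stick2, stick3 below 0.05 m/s and x of stick2 in the frame of tub between -0.078 and 0.078 m and y of stick2 in the frame of tub between -0.098 and 0.098 m and x of stick3 in the frame of tub between -0.078 and 0.078 m and y of stick3 in the frame of tub between -0.098 and 0.098 m); the robot touches nothing.
It fails at once if the tap panel is pushed with more than 4 N (contact force between tap_panel and anything else above 4 N).
It fails at once if the dispenser is turned more than 0.5 rad from square with the mark (angle between the x axis of dispenser and the x axis of mark, either way round above 0.5 rad).
It fails at once if the dispenser is lifted more than 25 mm or tipped more than 0.25 rad (height (world z) of dispenser above 0.025 m or angle between dispenser's own z axis and vertical above 0.25 rad).
It fails at once if the bottle, carton or coin bowl is moved more than 30 mm (distance of any of bottle, carton, dish from where it was at the start of the episode above 0.03 m).
Of stick1, stick2, stick3 only 1 to 3 are there at a start; the rules pass over those that are not, and their reading is None.
Of pail_orange, pail_blue only 1 to 2 are there at a start; the rules pass over those that are not, and their reading is None.
At some moment in a run one of dispenser may be knocked a few centimetres aside while the robot is not near it.
It also fails if it takes over 210 s, if anything falls off the work surface, if the arm or the gripper's body presses on something with over 40 N, if the wrist force passes 120 N, or if a joint passes its speed limit or range.

## Working session

There is one attempt and no reset: what is moved stays moved. The work goes in short steps, each a Python script; the robot and the scene stay as the last script left them, time stands still between calls to the robot, and variables do not carry over. Pictures are saved under pics/ and viewed, about 12 in all and at most 16, crops included, and the job is handed in when it is done.

```bash
mkdir -p pics; cat > h.py <<'E'
import numpy as np, cv2
from station import r
def snap(name, out=None, scale=1.5):
    s=r.snapshot(name)
    if out: cv2.imwrite('pics/'+out, cv2.resize(s['frame'][:,:,::-1],None,fx=scale,fy=scale,interpolation=cv2.INTER_CUBIC))
    return s
def ray(s,u,v,z):
    R=np.array(s['R']);t=np.array(s['t']); c=-R.T@t
    d=R.T@np.array([(u-s['cx'])/s['fx'],(v-s['cy'])/s['fy'],1.])
    return c+d*(z-c[2])/d[2]
def proj(s,X):
    p=np.array(s['R'])@np.array(X)+np.array(s['t']); return np.array([s['fx']*p[0]/p[2]+s['cx'],s['fy']*p[1]/p[2]+s['cy']])
E
python3 - <<'E'
from h import *
for n in('top','side'):
    s=snap(n,n+'0.png'); print(n,s['fx'],s['fy'],s['cx'],s['cy'],np.round(s['R'],3).tolist(),np.round(s['t'],3), 'cam',-np.array(s['R']).T@s['t'])
st=r.sense();print(st['clock'],st['tcp_pos'],st['orientation'],st['contact_force'],st['opening'])
E
```

```text
top 386.62104123356755 386.62104123356755 254.49451600671006 193.92101632164386 [[-0.002, -1.0, 0.002], [-0.993, 0.002, -0.12], [0.12, -0.002, -0.993]] [0.02  0.534 1.176] cam [0.3895012  0.02215213 1.23177157]
side 458.85211324025 458.85211324025 258.7534728822979 189.84132335987306 [[0.856, -0.517, -0.003], [-0.343, -0.564, -0.751], [0.387, 0.644, -0.66]] [-0.394  0.313  1.228] cam [-0.02946986 -0.81786206  1.04447031]
0.1 [0.17203738 0.57485885 0.40366688] [-1.79903371e+02 -5.71393642e-03  1.63339032e+02] [ 0.1103982   0.06003151 -0.20752273] 0.08780608888444322
```

View pics/top0.png

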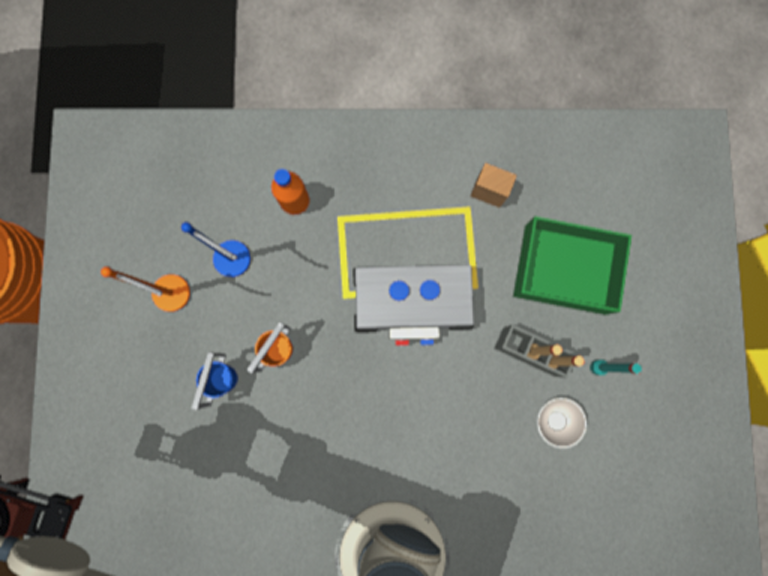

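View pics/side0.png

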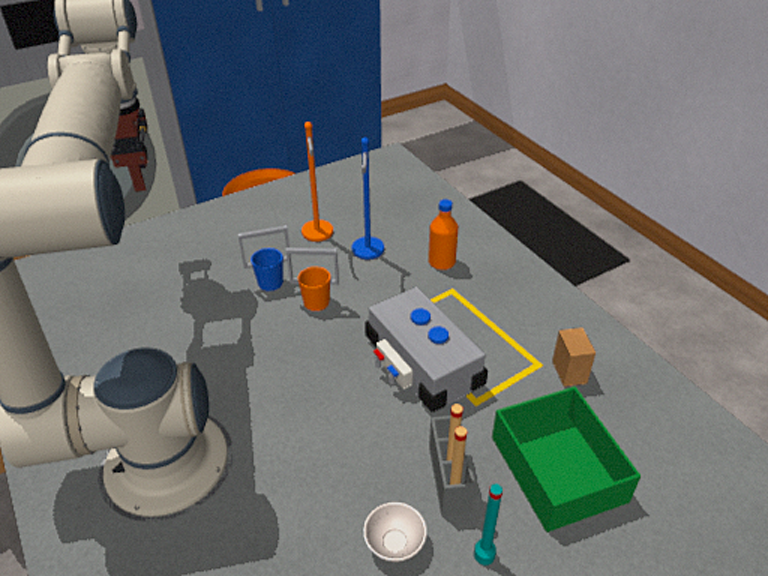

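The top view shows the dispenser just short of the yellow mark, with its caps at (399,290) and (430,290). Two sticks stand in the holder, and both pails and both hooks are on the left. Next I'll measure these and zoom in on the hooks.

```bash
python3 - <<'E'
from h import *
T=snap('top');S=snap('side')
np.savez('cal.npz',T=T,S=S)
f=T['frame'];hsv=cv2.cvtColor(f,cv2.COLOR_RGB2HSV)
def blobs(s,lo,hi,z,amin=25,name=''):
    m=cv2.inRange(cv2.cvtColor(s['frame'],cv2.COLOR_RGB2HSV),lo,hi)
    n,l,st,c=cv2.connectedComponentsWithStats(m)
    for i in range(1,n):
        if st[i,4]>=amin:
            print(name,np.round(c[i],1),st[i],np.round(ray(s,*c[i],z),3))
    return m
blobs(T,(105,120,60),(125,255,255),0.11,name='blue')
blobs(T,(3,150,60),(18,255,255),0.012,name='orange')
m=blobs(T,(24,140,80),(34,255,255),0,name='yellow')
m2=blobs(T,(55,100,30),(75,255,255),0.08,name='green')
blobs(T,(80,100,30),(98,255,255),0,name='turq')
def rect(m,z,n):
    c=max(cv2.findContours(m,cv2.RETR_EXTERNAL,cv2.CHAIN_APPROX_NONE)[0],key=cv2.contourArea)
    b=cv2.boxPoints(cv2.minAreaRect(c)); print(n,'\n',np.round(b,1).tolist(),'\n',np.round([ray(T,*p,z) for p in b],3).tolist())
rect(m,0,'mark outer');rect(m2,0.08,'tub')
a=f[100:280,55:225,::-1]; cv2.imwrite('pics/crop1.png',cv2.resize(a,None,fx=4,fy=3.3*1,interpolation=cv2.INTER_CUBIC)) if 0 else cv2.imwrite('pics/crop1.png',cv2.resize(f[130:280,60:235,::-1],None,fx=4,fy=4,interpolation=cv2.INTER_CUBIC))
a=S['frame'][70:215,150:310,::-1]; cv2.imwrite('pics/crop2.png',cv2.resize(a,None,fx=4,fy=4,interpolation=cv2.INTER_CUBIC))
a=f[160:310,220:430,::-1]; cv2.imwrite('pics/crop3.png',cv2.resize(a,None,fx=3.8,fy=3.8,interpolation=cv2.INTER_CUBIC))
E
```

```text
blue [187.8 117.7] [183 113  11  11  88] [0.755 0.219 0.11 ]
blue [124.7 151.7] [121 148   9   9  45] [0.651 0.403 0.11 ]
blue [154.5 172.5] [142 160  25  25 424] [0.589 0.313 0.11 ]
blue [265.7 193.3] [260 187  13  13 129] [ 0.527 -0.013  0.11 ]
blue [286.1 192.8] [280 187  13  13 133] [ 0.528 -0.073  0.11 ]
blue [284.  227.9] [280 227   9   3  25] [ 0.426 -0.066  0.11 ]
blue [146.4 252.9] [136 241  22  24 366] [0.355 0.33  0.11 ]
orange [194.2 130.1] [181 115  25  28 414] [0.745 0.214 0.012]
orange [ 12.6 182.4] [   0  146   29   70 1711] [0.575 0.789 0.012]
orange [ 71.8 181.1] [ 67 178  11   7  49] [0.579 0.601 0.012]
orange [114.1 194.7] [ 99 183  28  24 445] [0.535 0.465 0.012]
orange [174.1 227. ] [170 221  11  14  55] [0.432 0.272 0.012]
orange [185.5 234. ] [174 222  21  22 266] [0.41  0.236 0.012]
yellow [267.1 157.4] [225 138  94  61 690] [ 0.658 -0.022  0.   ]
yellow [504.1 215.5] [ 493  156   19  128 1770] [ 0.467 -0.778  0.   ]
green [381.9 176.9] [ 343  145   78   64 3819] [ 0.58  -0.365  0.08 ]
turq [404.3 244.7] [394 240  25  10 155] [ 0.376 -0.454  0.   ]
turq [424.1 245.2] [421 242   7   7  30] [ 0.374 -0.517  0.   ]
mark outer 
 [[493.0, 156.0], [511.0, 156.0], [511.0, 283.0], [493.0, 283.0]] 
 [[0.661, -0.757, 0.0], [0.661, -0.815, 0.0], [0.256, -0.782, 0.0], [0.256, -0.726, 0.0]]
tub 
 [[341.6000061035156, 196.8000030517578], [351.8999938964844, 143.39999389648438], [422.3999938964844, 156.89999389648438], [412.20001220703125, 210.3000030517578]] 
 [[0.519, -0.242, 0.08], [0.683, -0.278, 0.08], [0.641, -0.491, 0.08], [0.478, -0.452, 0.08]]
```

View pics/crop1.png

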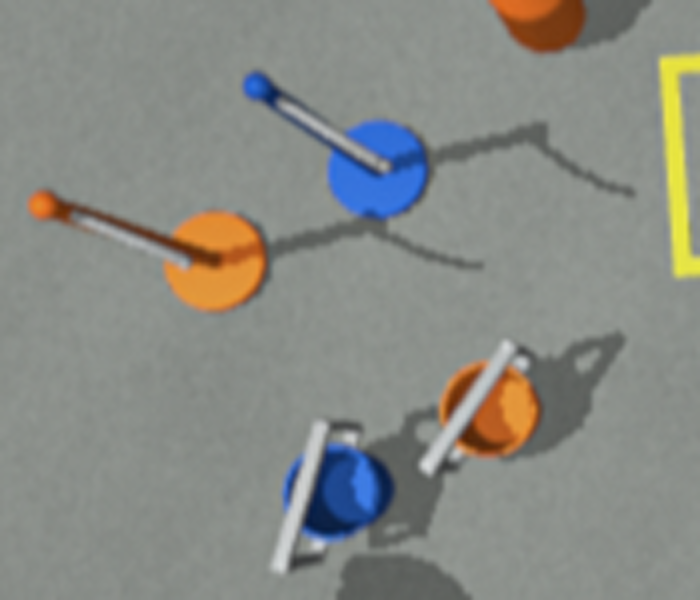

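View pics/crop2.png

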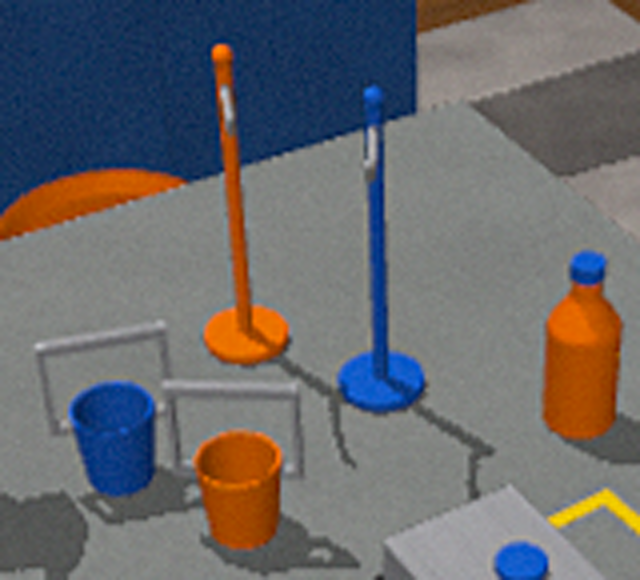

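View pics/crop3.png

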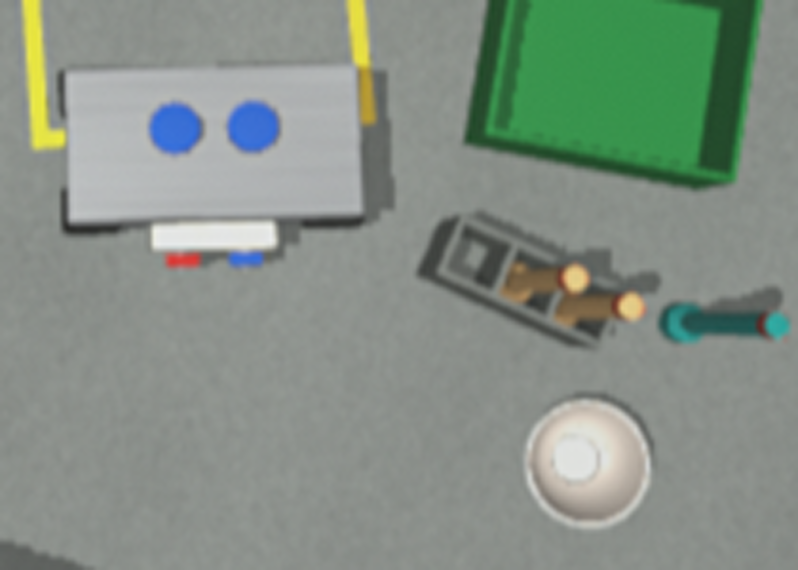

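Crop 1 shows the hook tips at (386,166) for blue and (188,263) for orange, and both bars clearly. In crop 3, sticks stand in the middle and right compartments, with tops at (575,278) and (630,306). The mark's bottom-left corner is at (35,148). Now converting these to positions.

```bash
python3 - <<'E'
from h import *
c=np.load('cal.npz',allow_pickle=True);T=c['T'].item();S=c['S'].item()
def p(crop,x,y,z):
    o={1:(4,60,130),3:(3.8,220,160)}[crop]; return ray(T,(x+.5)/o[0]+o[1]-.5,(y+.5)/o[0]+o[2]-.5,z)
P=lambda n,v:print(n,np.round(v,4))
for n,base,ball,tip in(('blue',(378,169),(256,85),(386,166)),('orange',(214,260),(43,205),(188,263))):
    b=p(1,*base,.012);l=p(1,*ball,.306);t=p(1,*tip,.292);d=(l-t)[:2];d2=(b-t)[:2]
    print(n,'base',b.round(3),'ball',l.round(3),'tip',t.round(3),'len',np.hypot(*d).round(3),np.hypot(*d2).round(3),'yaw',np.degrees(np.arctan2(d[1],d[0])),np.degrees(np.arctan2(d2[1],d2[0])))
for n,e in(('orange',((510,343),(427,470))),('blue',((320,423),(280,570)))):
    a,b=p(1,*e[0],.15),p(1,*e[1],.15);d=a-b;print(n,'bar',a.round(3),b.round(3),'mid',((a+b)/2).round(4),np.hypot(*d[:2]).round(4),'yaw y-axis',np.degrees(np.arctan2(d[1],d[0])))
# bar check in side: crop2 (4,150,70)
rs=lambda x,y,z:ray(S,x/4+150,y/4+70,z)
for n,e in(('blue',((38,346),(165,323))),('orange',((162,385),(300,387)))):
    a,b=rs(*e[0],.15),rs(*e[1],.15);print(n,'side bar',a.round(3),b.round(3),((a+b)/2).round(3))
print('side base blue',rs(381,381,.012).round(3),'or',rs(246,335,.012).round(3), 'balls', rs(373,95,.306).round(3),rs(222,52,.306).round(3))
a,b=ray(T,265.7,193.3,.11),ray(T,286.1,192.8,.11);d=a-b;P('disp mid',(a+b)/2);print('yaw',np.degrees(np.arctan2(-d[0],d[1])))
q=[p(3,*k,.1) for k in((66,72),(360,66),(362,216),(68,222))];P('steel',q);P('mid',np.mean(q,0))
P('mark TL,TR,BL', [ray(T,225,145,0),ray(T,313.3,138,0),ray(T,229,198.9,0),p(3,377,122,0)])
P('sticks',[p(3,575,278,.19),p(3,630,306,.19)])
hs=cv2.cvtColor(T['frame'],cv2.COLOR_RGB2HSV);m=cv2.inRange(hs,(24,120,80),(34,255,255));m[:,330:]=0
ys,xs=np.nonzero(m);W=np.array([ray(T,x,y,0)[:2] for x,y in zip(xs,ys)])
# classify sides
for n,s in(('far',(xs>232)&(xs<306)&(ys<160)),('left',(xs<236)&(ys>150)&(ys<192)),('right',(xs>306)&(ys>146)&(ys<182)),('near',(xs>229)&(ys>190)&(xs<300))):
    if s.sum()<6: print(n,s.sum());continue
    l=cv2.fitLine(W[s].astype(np.float32),cv2.DIST_HUBER,0,.01,.01).ravel();print(n,s.sum(),l.round(4),np.degrees(np.arctan2(l[1],l[0])))
E
```

```text
blue base [0.608 0.34  0.012] ball [0.608 0.339 0.306] tip [0.56  0.262 0.292] len 0.091 0.092 yaw 58.26028734066118 58.15899978462932
orange base [0.535 0.468 0.012] ball [0.534 0.465 0.306] tip [0.5   0.381 0.292] len 0.09 0.093 yaw 68.03234944759207 67.83375798012261
orange bar [0.46  0.208 0.15 ] [0.372 0.264 0.15 ] mid [0.4159 0.236  0.15  ] 0.1041 yaw y-axis -32.3967571314177
blue bar [0.404 0.339 0.15 ] [0.304 0.363 0.15 ] mid [0.3542 0.3511 0.15  ] 0.1033 yaw y-axis -13.485350286400392
blue side bar [0.305 0.361 0.15 ] [0.406 0.336 0.15 ] [0.355 0.348 0.15 ]
orange side bar [0.369 0.263 0.15 ] [0.461 0.204 0.15 ] [0.415 0.233 0.15 ]
side base blue [0.603 0.331 0.012] or [0.53  0.457 0.012] balls [0.601 0.328 0.306] [0.53  0.455 0.306]
disp mid [ 0.5273 -0.0432  0.11  ]
yaw 1.3262994001489483
steel [[ 0.5719  0.0711  0.1   ]
 [ 0.5763 -0.1583  0.1   ]
 [ 0.4592 -0.1575  0.1   ]
 [ 0.455   0.0691  0.1   ]]
mid [ 0.5156 -0.0439  0.1   ]
mark TL,TR,BL [[ 0.6988  0.1149  0.    ]
 [ 0.7219 -0.1734  0.    ]
 [ 0.5222  0.1008  0.    ]
 [ 0.5449 -0.1876  0.    ]]
sticks [[ 0.4097 -0.2927  0.19  ]
 [ 0.39   -0.3308  0.19  ]]
far 295 [ 0.0745 -0.9972  0.706  -0.0288] -85.72928
left 171 [0.9972 0.0745 0.6126 0.1029] 4.271827
right 137 [ 0.9961  0.0877  0.6395 -0.1723] 5.033265
near 43 [0.7595 0.6505 0.5341 0.0895] 40.58104
```

```bash
cat >> h.py <<'E'
MARK=np.array([.6233,-.0349]);MY=np.radians(4.5)
U=np.array([np.cos(MY),np.sin(MY)]);N=np.array([-U[1],U[0]])
DOWN=[180,0,-175.5]
def disp(s=None):
    s=s or r.snapshot('top')
    m=cv2.inRange(cv2.cvtColor(s['frame'],cv2.COLOR_RGB2HSV),(105,120,60),(125,255,255))
    n,l,st,c=cv2.connectedComponentsWithStats(m)
    k=[c[i] for i in range(1,n) if 90<st[i,4]<170]
    w=[ray(s,*q,.11)[:2] for q in k]; w=[q for q in w if .42<q[0]<.72 and abs(q[1]+.04)<.15]
    if len(w)!=2: return None
    w.sort(key=lambda q:-q[1]); d=w[0]-w[1]; y=np.arctan2(-d[0],d[1])
    p=(w[0]+w[1])/2-.012*np.array([np.cos(y),np.sin(y)])
    e=p-MARK; return p,y,np.array([e@U,e@N]),y-MY,np.hypot(*d)
def line(x,y,z,sp=.25,rot=None): r.servo_line([x,y,z],rot,speed=sp)
Z=.222
def push(side,amt,back=.062,ysh=.092):
    d=disp(); p,y=d[0],d[1]; R=np.array([[np.cos(y),-np.sin(y)],[np.sin(y),np.cos(y)]])
    c=p+R@[-.066,side*ysh]; a=c-U*(.010+back)
    t=np.array(r.sense()['tcp_pos']); far=min((t[:2]-MARK)@U,(a-MARK)@U)
    # retreat, cross, approach and push
    q=MARK+U*far+N*((a-MARK)@N)
    if np.hypot(*(t[:2]-q))>.01: line(*q,Z)
    pr=c-U*.016
    line(*pr,Z); e=c+U*(amt-.010); line(*e,Z,.08); f=r.sense()['contact_force']
    b=e-U*(.07+amt*0); line(*b,Z)
    g=disp(); print('push',side,amt,'F',np.round(f,1),'->',None if g is None else (np.round(g[2],4),round(g[3],3),round(g[4],3)),round(r.sense()['clock'],1))
    return g
E
python3 - <<'E'
from h import *
g=disp();print(g)
line(.123,.41,.404)
p=g[0]-U*.155-N*.092
r.reach([*p,.30],DOWN); line(*p,Z)
print(r.sense()['joints'],r.sense()['tcp_pos'],r.sense()['orientation'],r.sense()['contact_force'],r.sense()['clock'])
r.grab(10)
s=snap('top','t1.png');g=disp(s);print(g)
push(-1,.025)
E
```

```text
(array([ 0.51541416, -0.04345606]), np.float64(0.02186725883474814), array([-1.08224560e-01, -6.50635071e-05]), np.float64(-0.05667255750499669), np.float64(0.05965650771218997))
[-2.66718558e+01 -2.58184174e+01  1.16441858e+02  4.35394490e-03
  8.94230928e+01 -1.21225384e+02] [ 0.36823802 -0.14691494  0.22229146] [ 1.79972154e+02 -3.75349400e-02 -1.75446508e+02] [0.5893276  0.29229573 0.47116879] 3.7583
(array([ 0.51541416, -0.04345606]), np.float64(0.02186725883474814), array([-1.08224560e-01, -6.50635071e-05]), np.float64(-0.05667255750499669), np.float64(0.05965650771218997))
push -1 0.025 F [-5.4 -4.5  0.2] -> (array([-0.0947,  0.0041]), np.float64(0.033), np.float64(0.06)) 6.7
```

View pics/t1.png

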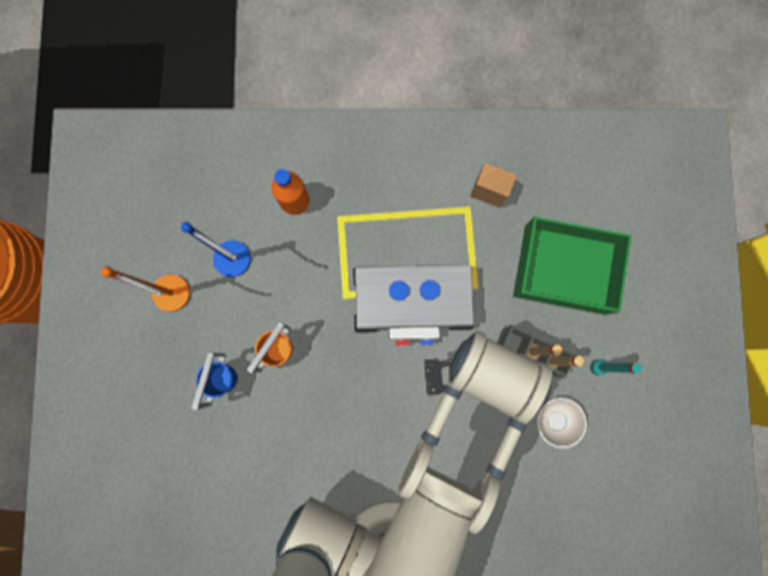

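The arm sits behind the dispenser's right-hand corner with nothing blocking the caps. The first push gave 13.5 mm forward and +0.09 rad of yaw, so I'll keep alternating sides.

```bash
python3 - <<'E'
from h import *
g=disp()
for i in range(7):
    rem=-g[2][0]; side=-1 if g[3]<0 else 1
    if rem<.006: break
    amt=abs(g[3])/3.6+ (.018 if rem>.035 else 0.006)
    g=push(side,min(amt,.045))
    if g is None or abs(g[3])>.25: print('stop');break
E
```

```text
push 1 0.027068146763583587 F [-6.9  3.9  2.4] -> (array([-0.0802,  0.0003]), np.float64(-0.068), np.float64(0.059)) 9.1
push -1 0.03683711769286092 F [-5.9 -4.1  3. ] -> (array([-0.0596,  0.0066]), np.float64(0.065), np.float64(0.06)) 11.5
push 1 0.03617060487924684 F [-7.7  4.1  3.9] -> (array([-0.039 , -0.0001]), np.float64(-0.057), np.float64(0.06)) 14.0
push -1 0.033858952644094 F [-6.6 -3.7  2. ] -> (array([-0.0199,  0.0058]), np.float64(0.062), np.float64(0.06)) 16.4
push 1 0.02326765878333415 F [-6.7  2.8  2.8] -> (array([-0.0077,  0.0023]), np.float64(-0.014), np.float64(0.06)) 18.7
push -1 0.00978273484252554 F [-3.1 -1.9  1. ] -> (array([-0.004 ,  0.0034]), np.float64(0.011), np.float64(0.06)) 20.9
```

The dispenser is parked at errors (-4, +3) mm and 0.011 rad by the caps. Before moving to the pails I'll settle the hook positions, because the side and top readings differ by about 8 mm, and check IK.

```bash
python3 - <<'E'
from h import *
c=np.load('cal.npz',allow_pickle=True);T=c['T'].item();S=c['S'].item()
def tri(a,b):
    Pm=lambda s:np.diag([1,1,1])@np.array([[s['fx'],0,s['cx']],[0,s['fy'],s['cy']],[0,0,1]])@np.c_[s['R'],s['t']]
    X=cv2.triangulatePoints(Pm(T),Pm(S),np.array(a,float).reshape(2,1),np.array(b,float).reshape(2,1)).ravel();return (X[:3]/X[3])
def blob(s,lo,hi,box):
    x0,y0,x1,y1=box;m=cv2.inRange(cv2.cvtColor(s['frame'],cv2.COLOR_RGB2HSV),lo,hi)[y0:y1,x0:x1]
    cs=cv2.findContours(m,cv2.RETR_EXTERNAL,cv2.CHAIN_APPROX_NONE)[0];k=max(cs,key=cv2.contourArea);e=cv2.boundingRect(k)
    ys,xs=np.nonzero(m); return np.array([xs.mean()+x0,ys.mean()+y0]),(e[0]+x0,e[1]+y0,e[2],e[3])
OR=((3,130,60),(20,255,255));BL=((105,120,40),(125,255,255))
for n,col,tb,sb,tball,sball in(('blue',BL,(140,158,170,187),(232,155,262,176),(118,145,131,158),(239,90,248,98)),('orange',OR,(100,180,130,210),(198,143,226,163),(64,176,76,187),(201,80,209,87))):
    t,te=blob(T,*col,tb);s,se=blob(S,*col,sb);t2,a2=blob(T,*col,tball);s2,b2=blob(S,*col,sball)
    print(n,'base',te,se,tri((te[0]+te[2]/2-.5,te[1]+te[3]/2-.5),(se[0]+se[2]/2-.5,se[1]+se[3]/2-.5)).round(3),'top z',ray(T,te[0]+te[2]/2-.5,te[1]+te[3]/2-.5,.012).round(3),ray(S,se[0]+se[2]/2-.5,se[1]+se[3]/2-.5,.012).round(3),'ball',tri(t2,s2).round(3),ray(T,*t2,.302).round(3))
q=lambda k,x,y:((x+.5)/4+k[0]-.5,(y+.5)/4+k[1]-.5)
for n,e in(('orange',(((510,343),(300,387)),((427,470),(162,385)))),('blue',(((320,423),(165,323)),((280,570),(38,346))))):
    for a,b in e: print(n,'bar end',tri(q((60,130),*a),q((150,70),*b)).round(3))
cur=r.sense()['joints']
for p,w in(([.4395,.221,.313],147.6),([.514+.026,.416-.01,.439],158),([.514+.026,.416-.01,.476],158),([.579,.293,.476],148.2),([.381,.345,.313],166.5)):
    print(p,None if (k:=r.inverse_kinematics(p,[180,0,w])) is None else np.round(k,0))
E
```

```text
blue base (142, 160, 25, 25) (234, 155, 22, 18) [0.607 0.341 0.012] top z [0.608 0.34  0.012] [0.606 0.342 0.012] ball [0.607 0.339 0.3  ] [0.606 0.338 0.302]
orange base (100, 183, 27, 25) (201, 143, 21, 18) [0.533 0.467 0.015] top z [0.534 0.468 0.012] [0.535 0.471 0.012] ball [0.534 0.468 0.297] [0.533 0.465 0.302]
orange bar end [0.461 0.208 0.149]
orange bar end [0.37  0.265 0.15 ]
blue bar end [0.405 0.339 0.15 ]
blue bar end [0.304 0.363 0.15 ]
[0.4395, 0.221, 0.313] [ 23. -12.  96.   0.  96. -35.]
[0.54, 0.40599999999999997, 0.439] [ 34.  18.  52.   0. 109. -34.]
[0.54, 0.40599999999999997, 0.476] [ 34.  19.  47.   0. 114. -34.]
[0.579, 0.293, 0.476] [ 24.  15.  52.   0. 113. -34.]
[0.381, 0.345, 0.313] [ 38.  -8.  93.   0.  95. -38.]
```

```bash
cat >> h.py <<'E'
def pail(mid,bar,post,sy,off=.028):
    """mid: bar middle xy, bar: bar angle deg (gripped end side), post xy, sy: stand x yaw deg"""
    D=lambda a:np.array([np.cos(np.radians(a)),np.sin(np.radians(a))])
    mid=np.array(mid);post=np.array(post)
    o1=[180,0,bar+180];h=sy-90;o2=[180,0,h+180]
    g=mid+off*D(bar)
    r.reach([*g,.38],o1); line(*g,.313,.12); r.grab(45); op=r.sense()['opening']
    line(*g,.476,.2); f=r.sense(); print('grip',op,f['opening'],'F',np.round(f['contact_force'],1))
    q=lambda out:post-out*D(sy)+off*D(h)
    r.servo_line([*q(.16),.476],o2,speed=.15)
    s=snap('side','carry_%d.png'%int(sy)); snap('top','carryt_%d.png'%int(sy))
def hang(post,sy,off=.028):
    D=lambda a:np.array([np.cos(np.radians(a)),np.sin(np.radians(a))]);post=np.array(post);h=sy-90
    q=post-.055*D(sy)+off*D(h)
    line(*q,.476,.1); print('in',np.round(r.sense()['contact_force'],1))
    line(*q,.439,.06); print('down',np.round(r.sense()['contact_force'],1))
    r.let_go(); r.wait(.2); line(*q,.53,.15)
    g=disp(); print('clock',r.sense()['clock'],'disp',g and (g[2].round(4),round(g[3],3)))
E
python3 - <<'E'
from h import *
t=r.sense()['tcp_pos']; g=disp();print(g[2],g[3])
line(t[0]-.02,t[1],.38); r.let_go()
pail((.4159,.236),-32.2,(.534,.467),68)
E
```

```text
[-0.00396297  0.0033907 ] 0.010827684477738866
grip 0.009708725457315378 0.009788345817612914 F [-0.6 -0.  -2.2]
```

View pics/carry_68.png

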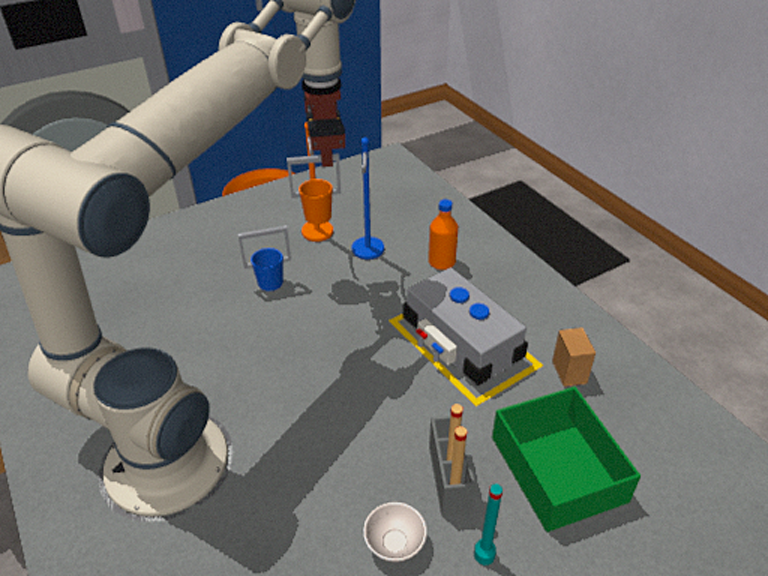

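The pail is held upright with its bar at (288-340, 155-168), in front of the orange hook. The dispenser sits squarely inside the mark. Hanging it now.

```bash
python3 - <<'E'
from h import *
hang((.534,.467),68)
snap('side','hung1.png')
E
```

```text
in [ 0.2 -0.2 -1.2]
down [ 0.3 -1.1  4.8]
clock 32.45 disp (array([-0.004 ,  0.0033]), np.float64(0.011))
```

View pics/hung1.png

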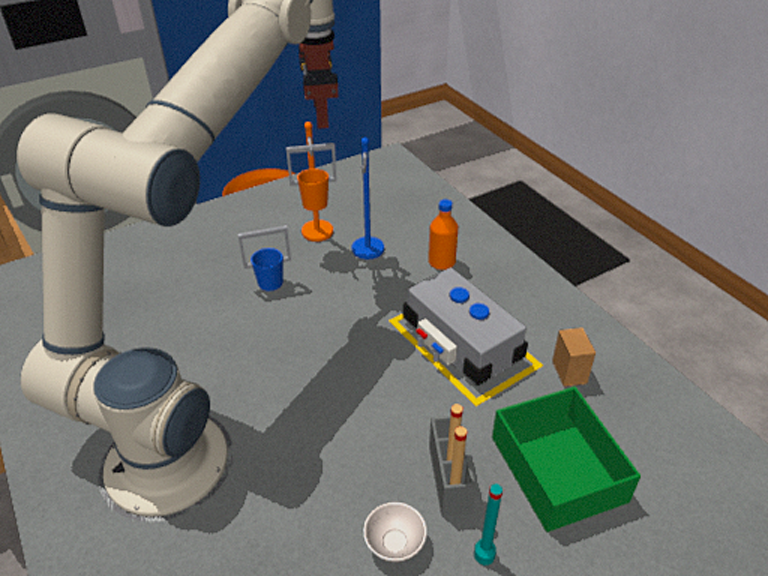

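The orange pail hangs upright on its hook, with the gripper clear above it. Next is blue.

```bash
python3 - <<'E'
from h import *
r.servo_line([.381,.33,.50],[180,0,166.5],speed=.25)
pail((.3545,.3505),-13.5,(.607,.340),58.2)
hang((.607,.340),58.2)
line(.50,.20,.53,.25)
snap('side','hung2.png')
E
```

```text
grip 0.009458096522465962 0.009139833603408764 F [ 0.5  0.7 -1.9]
in [-0.2  0.  -1.8]
down [-0.6 -1.   5. ]
clock 42.75 disp (array([-0.004 ,  0.0036]), np.float64(0.014))
```

View pics/hung2.png

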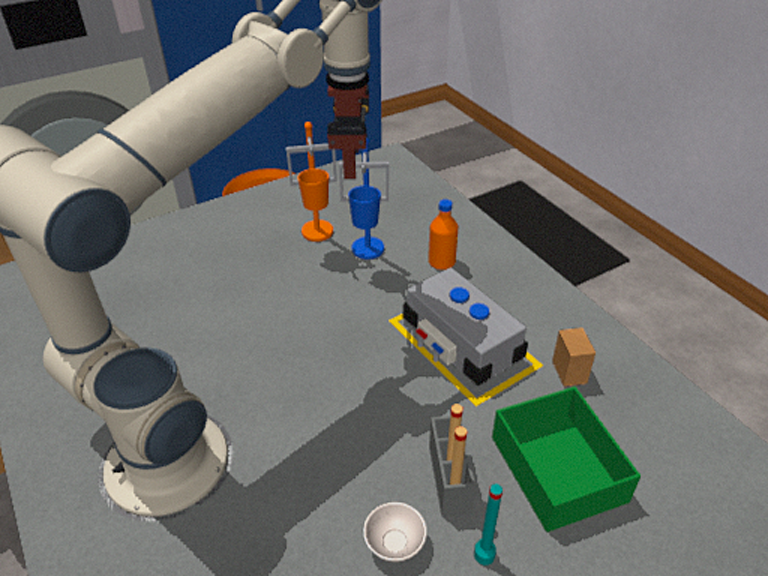

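Both pails hang on their own hooks, blue bar at (340-388, 163-170). Next the sticks, first checking their tops with two views.

```bash
python3 - <<'E'
from h import *
c=np.load('cal.npz',allow_pickle=True);S=c['S'].item();T=c['T'].item()
for u,v in((456,410),(461,434)): print('side top',ray(S,u/1.5,v/1.5,.19).round(3))
C=np.array([.572,-.362]);d=np.array([-.192,-.98]);yaw=62.7
jobs=[((.39,-.331),C+.045*d),((.4095,-.2925),C-.045*d)]
for s,q in jobs: print(r.inverse_kinematics([*s,.4],[180,0,yaw]) is not None,[r.inverse_kinematics([*q,z],[180,0,yaw]) is not None for z in(.46,.331)],q)
r.reach([.40,-.1,.50],[180,0,yaw])
for k,(s,q) in enumerate(jobs):
    r.reach([*s,.42],[180,0,yaw]); line(*s,.328,.12); r.grab(25); o=r.sense()['opening']
    line(*s,.468,.15); o2=r.sense()['opening']; line(*q,.468,.2); snap('side',f'st{k}.png',1.2)
    line(*q,.331,.12); f=r.sense()['contact_force']; r.let_go(); r.wait(.2); line(*q,.47,.15)
    g=disp(); print(k,'open',o,o2,f.round(1) if hasattr(f,'round') else f,'clock',r.sense()['clock'],g and (g[2],g[3]))
r.reach([.40,-.05,.50],[180,0,90])
a=snap('top')['frame'];b=snap('side')['frame']
cv2.imwrite('pics/fin.png',cv2.resize(np.hstack([a,b])[:,:,::-1],(800,300),interpolation=cv2.INTER_AREA))
E
```

```text
side top [ 0.409 -0.292  0.19 ]
side top [ 0.389 -0.333  0.19 ]
True [True, True] [ 0.56336 -0.4061 ]
True [True, True] [ 0.58064 -0.3179 ]
0 open 0.01767443071201333 0.01787622748962005 [-0.4  0.6 -0.7] clock 53.6333 (array([-0.00398177,  0.00331206]), np.float64(0.011485233844328702))
1 open 0.017883010747316845 0.01751806672718161 [-0.2 -1.  -1. ] clock 62.3583 (array([-0.00396297,  0.0033907 ]), np.float64(0.010827684477738866))
```

View pics/fin.png

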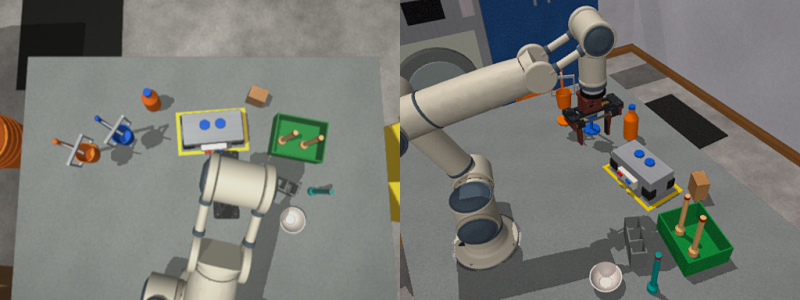

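Both sticks stand foot-down in the tub, the holder is empty, and the dispenser is in its mark. One last numeric check before handing in: wait in case of a late knock, and measure the dispenser by its steel outline as well as its caps.

```bash
python3 - <<'E'
from h import *
r.reach([.30,-.25,.50],[180,0,90]); r.wait(5)
s=r.snapshot('top');g=disp(s);print(g[2],g[3],r.sense()['clock'],r.sense()['contact_force'])
for n,post,sy in(('or',(.534,.467),68),('bl',(.607,.34),58.2)):
    a=np.radians(sy);m=np.array(post)-.055*np.array([np.cos(a),np.sin(a)])
    print(n,'expected bar mid px',proj(s,[*m,.276]).round(1),[proj(s,[*(m+k*.053*np.array([-np.sin(a),np.cos(a)])),.276]).round(1).tolist() for k in(1,-1)])
# expected parked steel corners
print([proj(s,[*(MARK+U*x+N*y),.1]).round(1).tolist() for x,y in((.06,.115),(.06,-.115),(-.06,-.115),(-.06,.115))])
h=cv2.hconcat([cv2.resize(s['frame'][130:230,60:190,::-1],None,fx=3,fy=3,interpolation=cv2.INTER_CUBIC),cv2.resize(s['frame'][130:230,215:345,::-1],None,fx=3,fy=3,interpolation=cv2.INTER_CUBIC)])
cv2.imwrite('pics/last.png',h)
E
```

```text
[-0.00398177  0.00331206] 0.011485233844328702 69.6333 [-0.62090625  0.01588952  0.80707992]
or expected bar mid px [ 95.4 190.7] [[86.4, 210.5], [104.2, 171.3]]
bl expected bar mid px [145.5 165.1] [[133.8, 182.9], [157.2, 147.6]]
[[232.7, 144.9], [309.1, 138.9], [313.0, 178.3], [235.6, 184.4]]
```

View pics/last.png

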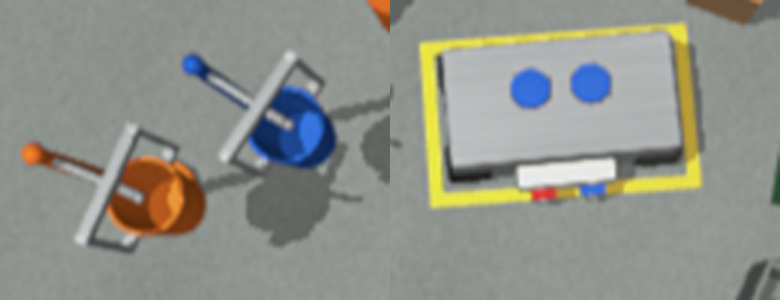

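The hung bar ends are within 2 px of where they should be. The steel outline puts the dispenser about 4–9 mm short of centre, against 20 mm allowed. Handing in.

```bash
python3 -c "
from station import r
r.hand_in();print(r.sense()['clock'])"
```

```text
the job is handed in; nothing more can be done
the job is handed in; nothing more can be done
```

The soap counter is closed down and the job is handed in. `hand_in` gave no verdict; my last checks were at about 70 s on the robot's clock.

- **Dispenser:** I crept it about 105 mm into its mark with 7 alternating corner pushes. Yaw stayed within about 0.07 rad of square in the check after each push. The filler caps put it 4 mm short and 3 mm to the left, 0.011 rad out of square. The steel outline, read by eye, disagreed slightly and put it 4–9 mm short, still inside the 20 mm allowed.
- **Pails:** Both hang upright on the hooks of their own colour. The bar ends I checked are within about 2 px (roughly 6 mm) of the expected seats.
- **Sticks:** Two were present. Both stand foot-down in the tub, released, and the turquoise look-alike was left alone.
- **Other checks:** The bottle, carton and coin bowl look unmoved in the pictures; I did not measure them. The dispenser showed no knock, and I waited 5 s at the end to be sure. The arm was clear of everything at hand-in.

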